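# Make up two test kits on the PCR bench

## Task

Make up the red kit first: set the amber bottle, the yellow-capped bottle and the aluminium cooling block in the red tray. Only when it is complete make up the blue kit: the green-capped bottle and the violet primer box in the blue tray. Set each thing down gently, upright and flat on the tray floor in a compartment of its own (any one), and leave the black-capped bottle and the steel beaker where they stand.

Things in the scene. Friction and masses are not known exactly. Their poses are not given: they have to be found in the camera images.
- red_tray: Red kit tray, fixed to the bench, 178 mm long (its x), 66 mm wide (its y), 14 mm high over all: floor 4 mm thick, all walls 4 mm thick and rising 10 mm above the floor. Two cross walls make three equal open compartments in a row along x, each about 54 mm (x) by 58 mm (y), centred at x = -58, 0 and +58 mm, y = 0. Origin: centre of its underside, at bench height.
- blue_tray: Blue kit tray, fixed to the bench, 178 mm long (its x), 66 mm wide (its y), 14 mm high over all: floor 4 mm thick, all walls 4 mm thick and rising 10 mm above the floor. Two cross walls make three equal open compartments in a row along x, each about 54 mm (x) by 58 mm (y), centred at x = -58, 0 and +58 mm, y = 0. Origin: centre of its underside, at bench height.
- amber_bottle: Brown amber-glass reagent bottle with a white cap and paper label, upright, 34 mm across, straight-sided to 44 mm, cap 30 mm across from 47 to 62 mm. Loose, about 70 g. Origin: centre of its underside; z up along it.
- yellow_cap_bottle: White reagent bottle with a yellow cap and yellow band, upright, 34 mm across, straight-sided to 44 mm, cap 30 mm across from 47 to 62 mm. Loose, about 70 g. Origin: centre of its underside; z up along it.
- green_cap_bottle: White reagent bottle with a green cap and green band, upright, 34 mm across, straight-sided to 44 mm, cap 30 mm across from 47 to 62 mm. Loose, about 70 g. Origin: centre of its underside; z up along it.
- cooling_block: Bare aluminium tube-cooling block with four dark dimples on top, 38 mm square (x, y) and 52 mm high, sides along its x and y axes. Loose, about 180 g. Origin: centre of its underside.
- primer_box: Closed violet plastic primer box with a white seam and a paper patch on top, 44 mm (its x) by 36 mm (its y), 54 mm high. Loose, about 60 g. Origin: centre of its underside.
- black_cap_bottle: Not for any kit, to be left alone: white reagent bottle with a black cap and black band, upright, 34 mm across, straight-sided to 44 mm, cap 30 mm across from 47 to 62 mm. Loose, about 70 g. Origin: centre of its underside; z up along it.
- steel_beaker: Not for any kit, to be left alone: empty open steel beaker, 50 mm across the mouth, 60 mm high. Loose. Origin: centre of its underside.

How it is judged (in metres and radians):
On the way, in this order (a step that is already met when the one before it is completed fails the run):
1. the red kit is complete while neither the green-capped bottle nor the primer box is in the blue tray yet (x of amber_bottle in the frame of red_tray between -0.089 and 0.089 m and y of amber_bottle in the frame of red_tray between -0.033 and 0.033 m and z of each of amber_bottle, yellow_cap_bottle, cooling_block in the frame of red_tray below 0.009 m and angle between each of amber_bottle, yellow_cap_bottle, cooling_block's own z axis and vertical below 0.12 rad and x of yellow_cap_bottle in the frame of red_tray between -0.089 and 0.089 m and y of yellow_cap_bottle in the frame of red_tray between -0.033 and 0.033 m and x of cooling_block in the frame of red_tray between -0.089 and 0.089 m and y of cooling_block in the frame of red_tray between -0.033 and 0.033 m and not (x of green_cap_bottle in the frame of blue_tray between -0.089 and 0.089 m and y of green_cap_bottle in the frame of blue_tray between -0.033 and 0.033 m and z of green_cap_bottle in the frame of blue_tray below 0.009 m and angle between green_cap_bottle's own z axis and vertical below 0.12 rad) and not (x of primer_box in the frame of blue_tray between -0.089 and 0.089 m and y of primer_box in the frame of blue_tray between -0.033 and 0.033 m and z of primer_box in the frame of blue_tray below 0.009 m and angle between primer_box's own z axis and vertical below 0.12 rad)), for 0.2 s.
2. the blue kit is complete (x of green_cap_bottle in the frame of blue_tray between -0.089 and 0.089 m and y of green_cap_bottle in the frame of blue_tray between -0.033 and 0.033 m and z of each of green_cap_bottle, primer_box in the frame of blue_tray below 0.009 m and angle between each of green_cap_bottle, primer_box's own z axis and vertical below 0.12 rad and x of primer_box in the frame of blue_tray between -0.089 and 0.089 m and y of primer_box in the frame of blue_tray between -0.033 and 0.033 m), for 0.2 s.
At the end, for the whole second after the job is handed in: Each kit's things stand in their own tray: origins inside its outline, within 5 mm of its floor height, within 0.12 rad of upright, slower than 0.02 m/s. Black-capped bottle and steel beaker upright (0.12 rad), within 20 mm of their start (all of step 2 and x of amber_bottle in the frame of red_tray between -0.089 and 0.089 m and y of amber_bottle in the frame of red_tray between -0.033 and 0.033 m and z of each of amber_bottle, yellow_cap_bottle, cooling_block in the frame of red_tray below 0.009 m and angle between each of amber_bottle, yellow_cap_bottle, cooling_block, black_cap_bottle, steel_beaker's own z axis and vertical below 0.12 rad and x of yellow_cap_bottle in the frame of red_tray between -0.089 and 0.089 m and y of yellow_cap_bottle in the frame of red_tray between -0.033 and 0.033 m and x of cooling_block in the frame of red_tray between -0.089 and 0.089 m and y of cooling_block in the frame of red_tray between -0.033 and 0.033 m and linear speed of each of amber_bottle, yellow_cap_bottle, cooling_block, green_cap_bottle, primer_box below 0.02 m/s and distance of each of black_cap_bottle, steel_beaker from where it was at the start of the episode below 0.02 m); the robot touches nothing.
It fails at once if a thing is dropped or thrown into its tray (faster than 0.5 m/s within 30 mm of the floor) ((x of amber_bottle in the frame of red_tray between -0.089 and 0.089 m and y of amber_bottle in the frame of red_tray between -0.033 and 0.033 m and z of amber_bottle in the frame of red_tray below 0.034 m and linear speed of amber_bottle above 0.5 m/s) or (x of yellow_cap_bottle in the frame of red_tray between -0.089 and 0.089 m and y of yellow_cap_bottle in the frame of red_tray between -0.033 and 0.033 m and z of yellow_cap_bottle in the frame of red_tray below 0.034 m and linear speed of yellow_cap_bottle above 0.5 m/s) or (x of cooling_block in the frame of red_tray between -0.089 and 0.089 m and y of cooling_block in the frame of red_tray between -0.033 and 0.033 m and z of cooling_block in the frame of red_tray below 0.034 m and linear speed of cooling_block above 0.5 m/s) or (x of green_cap_bottle in the frame of blue_tray between -0.089 and 0.089 m and y of green_cap_bottle in the frame of blue_tray between -0.033 and 0.033 m and z of green_cap_bottle in the frame of blue_tray below 0.034 m and linear speed of green_cap_bottle above 0.5 m/s) or (x of primer_box in the frame of blue_tray between -0.089 and 0.089 m and y of primer_box in the frame of blue_tray between -0.033 and 0.033 m and z of primer_box in the frame of blue_tray below 0.034 m and linear speed of primer_box above 0.5 m/s)).
It fails at once if the black-capped bottle or the steel beaker is shifted by more than 20 mm or tipped (distance of any of black_cap_bottle, steel_beaker from where it was at the start of the episode above 0.02 m or angle between any of black_cap_bottle, steel_beaker's own z axis and vertical above 0.35 rad).
It also fails if it takes over 128 s, if anything falls off the work surface, if the arm or the gripper's body presses on something with over 40 N, if the wrist force passes 120 N, or if a joint passes its speed limit or range.

## Robot

A 6-joint arm with a two-finger parallel gripper is mounted at the origin on the work surface. World frame = base frame: x ahead of the robot, y to its left, z up, the work surface at z = 0. Lengths are in m, angles in degrees, forces in N, time in s.
With the tool pointing down it reaches from about 0.4 to 0.825 m from the base axis. Payload 7 kg.
Tool frame: the origin (TCP) lies between the finger pads; the fingertips stand ctrl.nose_length ahead of it and the grasp point (between the pads) lies 2 mm behind it (ctrl.nose_length is the distance from the TCP to the fingertips, in m); z points along the fingers, y is the line along which they close (so a half turn about z gives the same grasp; the last joint's range is limited). The gripper opens to 88 mm and grips with 3 to 60 N. Pads are 19 mm wide; open, the fingers measure 130 mm over their backs; the gripper's body (78 mm by 193 mm) begins 47 mm behind the grasp point.
Start: joints at [88.069, 20.546, 0.682, 0, -70.136, -16.507], TCP at [0.213, 0.64, 0.244] pointing down, gripper open.
Joint ranges: [-176.03, 176.03], [-82.01, 121.73], [-58.28, 71.71], [-173.87, 95.51], [-174.79, -0.11], [-173.66, 173.66]. Speed limits (degrees/s): [136.94, 136.94, 172.46, 180, 180, 180].

## Interface

Orientations are given as [roll, pitch, yaw] about the fixed x, y, z axes, in that order (R = Rz(yaw) Ry(pitch) Rx(roll)).
In Python, from plant import ctrl gives the robot as it stands.
- The arm moves only by the tool apply_moves, never from a script. Its argument "commands" is a list of rows, each a list of 3 entries, a list of its own where there are three numbers: the shift along the world's x, y, z in cm, then the turn about the world's z in rad, then the closure, from 0 (fully open) to 1 (shut). In form: [[[x, y, z], turn, jaw], ...]. A call has 1 to 20 rows; each row is the pose to reach, as a shift and turn from the pose commanded when the call began; what a row does not reach only later rows make up. A row lasts 1/12 s, in which the tool goes at most 41.7 mm and 7.16 degrees, less where a joint would pass 70% of its speed; a pose out of reach is approached as far as the arm can. A call with a gripper value outside its range is refused whole. The fingers move at their own pace and stop on an object; the grip force is fixed at half the most. Time passes only in rows, so rows that repeat a pose let the fingers close. It gives the time, the measured TCP pose, the force, the opening and the grip force at its end, in the units of the state.
- ctrl.get_obs(): the state, without advancing time (a new reading comes with each control period).
- ctrl.snapshot(name): name is "side" or "top"; returns a dict with "img" (400x640x3 uint8, red, green, blue), "fx", "fy", "cx", "cy" (pixels), "dist_coeffs" ([k1, k2, p1, p2, k3] as OpenCV has them; the pictures are not rectified), "T" (4x4, takes a point from camera to world coordinates). Camera axes: x right, y up, looking along -z (the intrinsics and any distortion apply to the point x, -y, -z); pixel columns grow to the right and rows downward; lengths in m; the calibration is good to about 2 mm. A picture is of the moment at which its call begins. There is no depth.
- ctrl.close_job(): hands the job in; it is judged then, once.
Trained networks look in a picture, given as the dict that the camera call returned (one of the last four; its "shot" number tells which), for a name from the list of things; names that differ only in an ending like _2 or _b are one class to them, and where a whole thing is asked for, a point or a joint stands for the part that bears it (a point fixed in the world has none). Each returns a list of dicts, best first, with "score" (0 to 1); they miss things now and then, are a little off and sometimes report something else, mostly with a low value. They report only what shows in the picture. A call takes as long as a camera call.
- ctrl.search_frame(picture, target): "at" ([column, row] in pixels, amid what is visible of it).
- ctrl.spot_point(picture, target): "at" ([column, row] in pixels: a listed point, or the origin of a listed thing).
The state is a dict: "clock": time; "joint_pos": joint angles; "qvel": joint speeds; "tau": joint torques, N m; "tool_pos": TCP position; "orientation": TCP orientation; "force": force on the tool from outside, world axes, zero at the start; "moment": the same for the moment, N m; "opening": finger opening in m; "gripper_force": force on a finger pad.
Only numpy, scipy, OpenCV 4.12 (cv2) and the standard library are available. Lean on these libraries where they do the work, as an engineer would, in place of code of your own. Each camera call takes 0.05 s, during which the arm holds its last target. There are 200 camera calls.

## Working session

There is one attempt and no reset: what is moved stays moved. The work goes in short steps, Python scripts to look and compute and a tool call to move; the robot and the scene stay as the last step left them, time stands still between calls to the robot, and variables do not carry over. Pictures are saved under pics/ and viewed, at most 14 in all, crops included, and the job is handed in when it is done.

Besides the shell and the picture viewer there is one more tool, called after ">>>" as name(argument=value, ...), one argument or row to a line, values as JSON. apply_moves: Moves the arm, as the interface text tells. Its arguments: {"type":"object","properties":{"commands":{"type":"array"}},"required":["commands"]}

```bash
mkdir -p pics; cat > h.py <<'E'
import numpy as np, cv2
from plant import ctrl
def ray(s,px):
    K=np.array([[s["fx"],0,s["cx"]],[0,s["fy"],s["cy"]],[0,0,1.]])
    u=cv2.undistortPoints(np.array([[px]],float),K,np.array(s["dist_coeffs"],float))[0,0]
    T=np.array(s["T"]); return T[:3,3],T[:3,:3]@np.array([u[0],-u[1],-1])
def at_z(s,px,z):
    o,d=ray(s,px); return o+d*(z-o[2])/d[2]
def proj(s,P):
    K=np.array([[s["fx"],0,s["cx"]],[0,s["fy"],s["cy"]],[0,0,1.]])
    T=np.array(s["T"]); q=(np.atleast_2d(P)-T[:3,3])@T[:3,:3]; q=q*[1,-1,-1]
    return cv2.projectPoints(q.reshape(-1,1,3),np.zeros(3),np.zeros(3),K,np.array(s["dist_coeffs"],float))[0][:,0]
def save(s,n): cv2.imwrite(f"pics/{n}.png",s["img"][:,:,::-1])
N=["red_tray","blue_tray","amber_bottle","yellow_cap_bottle","green_cap_bottle","cooling_block","primer_box","black_cap_bottle","steel_beaker"]
E
python3 - <<'E'
from h import *
print(ctrl.get_obs(), ctrl.nose_length)
for c in ("top","side"):
    s=ctrl.snapshot(c); save(s,c+"0"); print(c,np.round(s["T"],3).tolist(),s["fx"])
    for n in N:
        for r in ctrl.spot_point(s,n)[:2]:
            print(n,np.round(r["at"],0),round(r["score"],2),np.round(at_z(s,r["at"],0),3)[:2])
E
```

```text
{'clock': 0.0, 'joint_pos': array([ 8.80683017e+01,  2.05920289e+01,  6.33983899e-01, -2.05610829e-02,
       -7.01361634e+01, -1.65068433e+01]), 'qvel': array([-0.0290538 , -0.1277594 , -0.03199069,  0.00729484,  0.0577979 ,
       -0.06929738]), 'tau': array([-9.23747939e-04, -5.82714558e+01,  2.93051273e+01,  6.99724853e+00,
        6.86983185e-03, -1.68769852e-04]), 'tool_pos': array([0.21336925, 0.63990132, 0.24261618]), 'orientation': array([ 1.79904182e+02, -8.23801767e-03, -1.84455370e+01]), 'force': array([-0.39226133,  0.55088255,  0.40189942]), 'moment': array([ 0.01275448, -0.0614223 ,  0.00936896]), 'gripper_force': 0.0, 'opening': 0.08735216880298582} 0.017
top [[0.005, 0.994, -0.11, 0.392], [-1.0, 0.003, -0.019, -0.003], [-0.018, 0.11, 0.994, 1.239], [0.0, 0.0, 0.0, 1.0]] 502.4590809511113
red_tray [471. 208.] 0.78 [ 0.496 -0.357]
blue_tray [188. 205.] 0.8 [0.501 0.341]
amber_bottle [387. 163.] 0.5 [ 0.606 -0.153]
yellow_cap_bottle [300. 166.] 0.52 [0.6   0.063]
yellow_cap_bottle [190. 206.] 0.39 [0.498 0.337]
green_cap_bottle [368. 223.] 0.72 [ 0.457 -0.107]
cooling_block [277. 226.] 0.73 [0.45  0.119]
primer_box [322. 218.] 0.88 [0.469 0.007]
black_cap_bottle [347. 170.] 0.57 [ 0.588 -0.055]
steel_beaker [266. 165.] 0.61 [0.6   0.149]
side [[-0.823, 0.3, -0.482, 0.107], [-0.568, -0.469, 0.676, 0.607], [-0.023, 0.831, 0.556, 0.525], [0.0, 0.0, 0.0, 1.0]] 366.8126126865174
red_tray [391. 160.] 0.81 [ 0.494 -0.36 ]
blue_tray [222. 310.] 0.76 [0.502 0.342]
amber_bottle [326. 179.] 0.81 [ 0.6   -0.155]
yellow_cap_bottle [280. 221.] 0.76 [0.584 0.072]
green_cap_bottle [364. 202.] 0.68 [ 0.455 -0.109]
cooling_block [316. 252.] 0.66 [0.448 0.119]
cooling_block [275. 220.] 0.61 [0.596 0.078]
primer_box [339. 222.] 0.65 [ 0.464 -0.   ]
black_cap_bottle [309. 194.] 0.74 [ 0.593 -0.063]
steel_beaker [250. 236.] 0.61 [0.604 0.156]
```

```bash
python3 - <<'E'
import cv2
a=cv2.imread("pics/top0.png")[120:270,130:530]; cv2.imwrite("pics/top0c.png",cv2.resize(a,None,fx=2,fy=2,interpolation=cv2.INTER_CUBIC))
E
```

```text
(no output)
```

View pics/top0c.png

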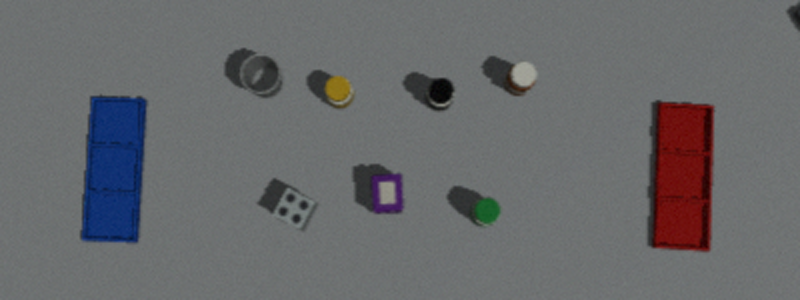

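View pics/side0.png

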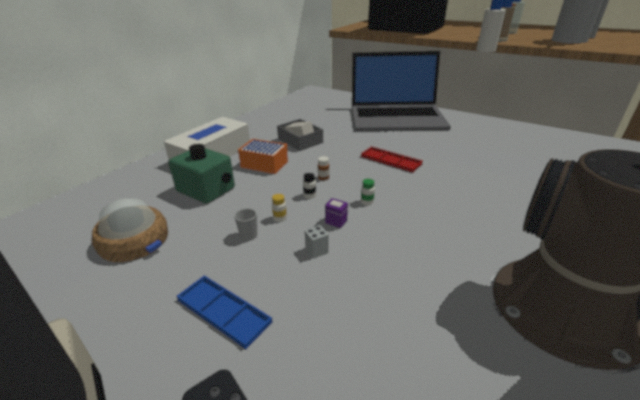

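```bash
cat > m.py <<'E'
from h import *
def masks(s):
    hsv=cv2.cvtColor(s["img"],cv2.COLOR_RGB2HSV); R=lambda a,b:cv2.inRange(hsv,np.array(a),np.array(b))
    return {"red_tray":(R((0,150,50),(8,255,255))|R((172,150,50),(179,255,255)),.014),"blue_tray":(R((105,150,50),(125,255,255)),.014),
     "yellow":(R((18,140,100),(32,255,255)),.062),"green":(R((50,120,50),(80,255,255)),.062),
     "violet":(R((130,80,40),(160,255,255)),.054)}
def rect(s,m,z,mina=25):
    m=cv2.morphologyEx(m,cv2.MORPH_CLOSE,np.ones((3,3)))
    c=[q for q in cv2.findContours(m,0,1)[0] if cv2.contourArea(q)>mina]
    for q in sorted(c,key=cv2.contourArea)[::-1][:2]:
        P=np.array([at_z(s,p,z)[:2] for p in q[:,0]]).astype(np.float32)
        r=cv2.minAreaRect(P*1000); yield np.round(r[0],1),np.round(r[1],1),round(r[2],1)
E
python3 - <<'E'
from m import *
s=ctrl.snapshot("top")
for n,(m,z) in masks(s).items():
    for r in rect(s,m,z): print(n,*r)
g=cv2.cvtColor(s["img"],cv2.COLOR_RGB2GRAY)
w=np.zeros_like(g); w[195:245,255:300]=(g[195:245,255:300]>135)*255
print(g[205:240:2,262:296:2])
for r in rect(s,w,.052): print("block",*r)
for n,b in (("amber",(380,145,402,170)),):
    w=np.zeros_like(g); w[b[1]:b[3],b[0]:b[2]]=(g[b[1]:b[3],b[0]:b[2]]>160)*255
    for r in rect(s,w,.062): print(n,*r)
print(g.max())
s=ctrl.snapshot("side"); print(np.round(s["T"][:3],3)[:,3])
E
```

```text
red_tray [ 495.1 -355.2] [ 65.9 176.8] 86.6
blue_tray [501. 340.] [ 67.7 176.5] 88.2
blue_tray [435.8 723.2] [119.2  95.7] 68.1
yellow [594.4  63.2] [26.5 26.2] 0.4
green [862.7  70.7] [128.3 105. ] 0.3
green [ 449.2 -112.3] [26.2 26.6] 44.9
violet [469.2   3.5] [44.9 35.4] 0.3
[[114 114 114 114 109 111 111 111 110 113 113 111 112 112 110 110 113]
 [110 113 110 114 113 112 113 110 113 112 112 112 115 110 110 113 115]
 [112 111  86  88 108 112 109 111 111 110 111 110 115 115 113 113 114]
 [112  85  55  49  58  94 109 114 113 113 113 108 113 112 108 111 114]
 [107  60  49  54  47  49  67  90 110 112 111 115 114 111 114 113 113]
 [ 83  48  56  53  52  76 118  97  69 106 117 112 109 109 112 111 114]
 [ 59  50  50  50  55 111  63  77 117 103  98 111 113 113 112 110 112]
 [ 50  50  51  51 100 103  43  44 111 120 113 101 104 111 113 114 112]
 [ 49  51  53  57 121 122 103 108 119  64  47 112 124  94 113 113 109]
 [ 61  51  55  96  98  93 121 121 118  60  45 105  90  93 111 111 113]
 [112  81  57 115  45  42 107 124 119 119 112 109  77 107 113 113 114]
 [115 111 117 120  75  73 121 102  63 108 124  93  96 114 110 113 111]
 [115 116 109  99 110 120 123  65  37  87 112  83 108 111 112 113 113]
 [112 110 112 112 108 105 121 104  79 116  84  98 111 112 114 111 110]
 [111 113 114 110 109 111 112 113 123 103  79 112 114 109 112 113 112]
 [112 114 113 111 113 110 111 105 108  99 101 109 114 112 111 111 111]
 [112 111 112 113 112 112 111 111 111 110 110 111 112 107 112 111 111]
 [115 111 116 114 111 112 113 112 111 110 113 112 112 111 110 113 112]]
164
[0.107 0.607 0.525]
```

```bash
python3 - <<'E'
from m import *
s=ctrl.snapshot("top"); f=s["img"].astype(int); g=cv2.cvtColor(s["img"],cv2.COLOR_RGB2GRAY)
# dimples, sub-pixel
c=[]
for x,y in ((274.5,217),(283,221.5),(269.5,225),(278,229.5)):
    Y,X=np.mgrid[int(y)-4:int(y)+5,int(x)-4:int(x)+5]
    for _ in range(5):
        w=np.clip(100-g[Y,X],0,60)*(np.hypot(X-x,Y-y)<3.6); x,y=(w*X).sum()/w.sum(),(w*Y).sum()/w.sum()
    c.append(at_z(s,(x,y),.052)[:2]*1000)
c=np.array(c); print("block",np.round(c,1).tolist(),c.mean(0).round(1))
r=cv2.minAreaRect(c.astype(np.float32)); print(r)
def blob(n,b,cond,z):
    m=np.zeros_like(g); m[b[1]:b[3],b[0]:b[2]]=cond[b[1]:b[3],b[0]:b[2]]*255
    for q in rect(s,m,z,12): print(n,*q)
blob("ambercap",(380,145,402,170),(g>135),.062)
blob("blackcap",(338,155,362,176),(g<35),.062)
blob("patch",(310,205,335,230),(g>140),.054)
for n in N[2:]:
    for q in ctrl.spot_point(s,n)[:1]: print(n,(at_z(s,q["at"],0)*1000).round(0)[:2])
E
```

```text
block [[466.8, 118.2], [455.8, 98.8], [448.0, 131.1], [436.0, 110.3]] [451.7 114.6]
((451.90216064453125, 114.92568969726562), (24.09980583190918, 22.916528701782227), 59.87643814086914)
ambercap [ 612.2 -157.8] [26.8 25.4] 44.3
blackcap [587.5 -56.6] [28.4 31.3] 89.8
patch [470.3   3.4] [18.9 11.8] 0.2
amber_bottle [ 610. -154.]
yellow_cap_bottle [590.  63.]
green_cap_bottle [ 456. -112.]
cooling_block [447. 122.]
primer_box [471.   3.]
black_cap_bottle [594. -58.]
steel_beaker [610. 151.]
```

>>> apply_moves(
  commands=[
    [[40,-80,-9],0.262,0.3],
    [[40,-80,-9],0.262,0.3],
    [[40,-80,-9],0.262,0.3],
    [[40,-80,-9],0.262,0.3],
    [[40,-80,-9],0.262,0.3],
    [[40,-80,-9],0.262,0.3],
    [[40,-80,-9],0.262,0.3],
    [[40,-80,-9],0.262,0.3],
    [[40,-80,-9],0.262,0.3],
    [[40,-80,-9],0.262,0.3],
    [[40,-80,-9],0.262,0.3],
    [[40,-80,-9],0.262,0.3],
    [[40,-80,-9],0.262,0.3],
    [[40,-80,-9],0.262,0.3],
    [[40,-80,-9],0.262,0.3],
    [[40,-80,-9],0.262,0.3],
    [[40,-80,-9],0.262,0.3],
    [[40,-80,-9],0.262,0.3],
    [[40,-80,-9],0.262,0.3],
    [[40,-80,-9],0.262,0.3],
  ],
)

```text
clock: 3.17
tool_pos: [0.585, -0.1034, 0.1601]
orientation: [-180.0, -0.0, -3.4]
force: [0.8, 1.7, 1.0]
opening: 0.0613
gripper_force: 0.0
```

>>> apply_moves(
  commands=[
    [[2.7,-5.4,-1],0,0.3],
    [[2.7,-5.4,-1],0,0.3],
    [[2.7,-5.4,-1],0,0.3],
    [[2.7,-5.4,-1],0,0.3],
    [[2.7,-5.4,-1],0,0.3],
  ],
)

```text
clock: 3.58
tool_pos: [0.611, -0.1552, 0.15]
orientation: [-180.0, 0.0, -3.5]
force: [-0.7, 0.6, 0.2]
opening: 0.0616
gripper_force: 0.0
```

```bash
python3 - <<'E'
from m import *
o=ctrl.get_obs(); print(o["tool_pos"],o["orientation"])
for n in("side","top"):
    s=ctrl.snapshot(n); save(s,n+"1")
    print(n,proj(s,[o["tool_pos"],o["tool_pos"]-[0,0,.017],[.612,-.1575,.062],[.612,-.1575,0]]).round(0).tolist())
s=ctrl.snapshot("side"); im=s["img"]; a,b=cv2.resize(im[140:260,220:420],None,fx=4,fy=4,interpolation=2),0
cv2.imwrite("pics/side1c.png",a[:,:,::-1])
E
```

```text
[ 0.61102123 -0.15522523  0.14999071] [-1.79996557e+02  2.42598542e-02 -3.45203447e+00]
side [[322.0, 128.0], [322.0, 134.0], [323.0, 158.0], [323.0, 177.0]]
top [[396.0, 149.0], [395.0, 151.0], [392.0, 156.0], [388.0, 161.0]]
```

View pics/side1c.png

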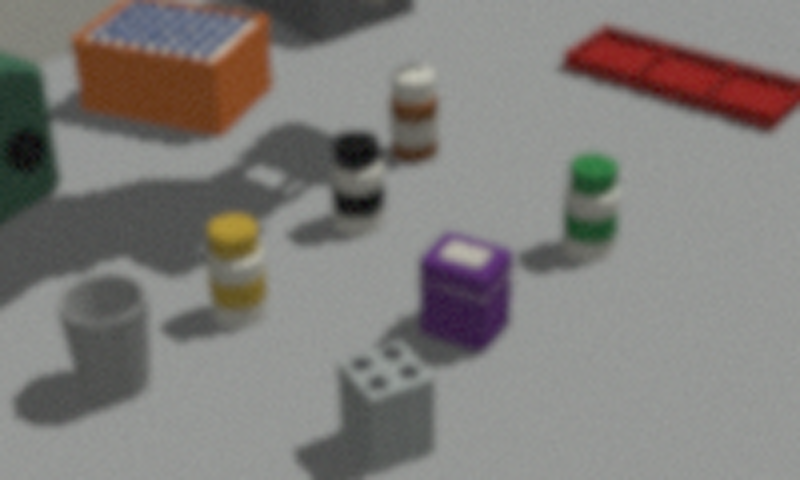

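>>> apply_moves(
  commands=[
    [[0.1,-0.2,-4],0,0.3],
    [[0.1,-0.2,-8],0,0.3],
    [[0.1,-0.2,-10.5],0,0.3],
    [[0.1,-0.2,-11.6],0,0.3],
    [[0.1,-0.2,-11.6],0,0.3],
    [[0.1,-0.2,-11.6],0,0.3],
    [[0.1,-0.2,-11.6],0,1],
    [[0.1,-0.2,-11.6],0,1],
    [[0.1,-0.2,-11.6],0,1],
    [[0.1,-0.2,-11.6],0,1],
    [[0.1,-0.2,-11.6],0,1],
    [[0.1,-0.2,-11.6],0,1],
    [[0.1,-0.2,-11.6],0,1],
  ],
)

```text
clock: 4.82
tool_pos: [0.6127, -0.1573, 0.035]
orientation: [180.0, -0.1, -3.4]
force: [-1.2, 1.5, 6.1]
opening: 0.0334
gripper_force: 30.0
```

>>> apply_moves(
  commands=[
    [[0,0,2],0,1],
    [[0,0,5],0,1],
    [[-1,-3,6],0,1],
    [[-2,-6.5,6],0,1],
    [[-3,-10,6],0,1],
    [[-4,-13.5,6],0,1],
    [[-5,-17,6],0,1],
    [[-5.7,-19.4,6],0,1],
    [[-5.9,-20,6],0,1],
    [[-5.9,-20,5],0,1],
    [[-5.9,-20,4],0,1],
    [[-5.9,-20,3],0,1],
    [[-5.9,-20,3],0,1],
    [[-5.9,-20,3],0,1],
  ],
)

```text
clock: 5.98
tool_pos: [0.5531, -0.3559, 0.0627]
orientation: [-180.0, 0.1, -3.3]
force: [-0.2, -0.6, -0.7]
opening: 0.033
gripper_force: 30.0
```

```bash
python3 - <<'E'
from m import *
o=ctrl.get_obs(); print(o["tool_pos"],o["orientation"])
s=ctrl.snapshot("side"); x,y=proj(s,[[.553,-.358,.03]])[0].astype(int)
cv2.imwrite("pics/side2c.png",cv2.resize(s["img"][y-45:y+45,x-70:x+70],None,fx=5,fy=5,interpolation=2)[:,:,::-1])
E
```

```text
[ 0.55305949 -0.35593174  0.06271535] [-1.79965197e+02  1.42079454e-01 -3.33640818e+00]
```

View pics/side2c.png

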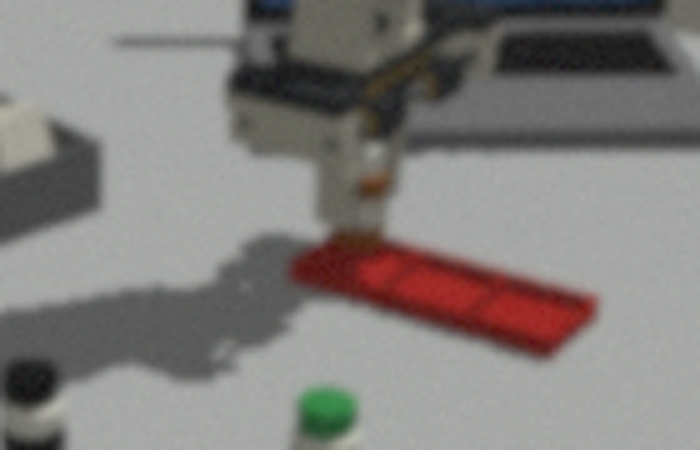

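>>> apply_moves(
  commands=[
    [[0,-0.2,-1],0,1],
    [[0,-0.2,-1.7],0,1],
    [[0,-0.2,-2.1],0,1],
    [[0,-0.2,-2.4],0,1],
    [[0,-0.2,-2.5],0,1],
    [[0,-0.2,-2.5],0,1],
  ],
)

```text
clock: 6.53
tool_pos: [0.5532, -0.3592, 0.0391]
orientation: [-180.0, 0.0, -3.4]
force: [-0.2, 0.3, -1.0]
opening: 0.0333
gripper_force: 30.0
```

>>> apply_moves(
  commands=[
    [[0,0,0],0,0.3],
    [[0,0,0],0,0.3],
    [[0,0,0],0,0.3],
    [[0,0,0],0,0.3],
    [[0,0,2],0,0.3],
    [[0,0,5],0,0.3],
    [[0,1,8],0,0.3],
    [[0.5,5,9],0,0.3],
    [[1,9,9],0,0.3],
    [[1.4,13,9],0,0.3],
    [[1.8,17,9],0,0.3],
    [[2.2,21,9],0,0.3],
    [[2.6,25,9],0,0.3],
    [[3,29,9],0,0.3],
    [[3.4,33,9],0,0.3],
    [[3.8,37,9],0,0.3],
    [[4.1,41,9],0,0.3],
    [[4.1,42.3,9],0,0.3],
    [[4.1,42.3,9],0,0.3],
    [[4.1,42.3,9],0,0.3],
  ],
)

```text
clock: 8.2
tool_pos: [0.5942, 0.0647, 0.1291]
orientation: [180.0, 0.0, -3.3]
force: [0.4, -0.2, -0.8]
opening: 0.0613
gripper_force: 0.0
```

```bash
python3 - <<'E'
from m import *
o=ctrl.get_obs(); print(o["tool_pos"],o["orientation"])
s=ctrl.snapshot("side"); save(s,"side3"); x,y=275,215
a=cv2.resize(s["img"][y-60:y+40,x-50:x+50],None,fx=5,fy=5,interpolation=2)
x,y=proj(s,[[.553,-.358,.03]])[0].astype(int)
b=cv2.resize(s["img"][y-50:y+50,x-20:x+40],None,fx=5,fy=5,interpolation=2)
cv2.imwrite("pics/side3c.png",np.hstack([a,b])[:,:,::-1])
print(proj(s,[[.594,.063,.062],[.594,.063,0]])-[225,155])
E
```

```text
[0.59416497 0.06465451 0.1290642 ] [ 1.79997867e+02  7.91436193e-03 -3.31009172e+00]
[[52.36385965 41.0784027 ]
 [54.29740565 62.45337574]]
```

View pics/side3c.png

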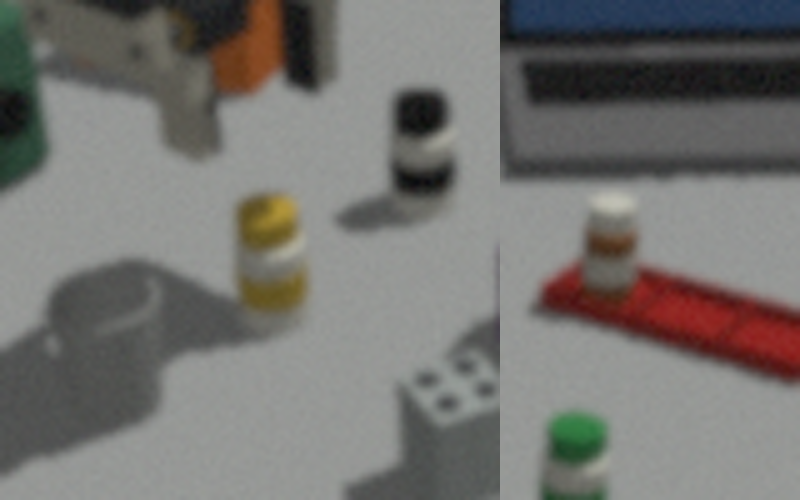

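>>> apply_moves(
  commands=[
    [[0,0,-4],0,0.3],
    [[0,0,-7.5],0,0.3],
    [[0,0,-9.4],0,0.3],
    [[0,0,-9.5],0,0.3],
    [[0,0,-9.5],0,0.3],
    [[0,0,-9.5],0,0.3],
    [[0,0,-9.5],0,1],
    [[0,0,-9.5],0,1],
    [[0,0,-9.5],0,1],
    [[0,0,-9.5],0,1],
    [[0,0,-9.5],0,1],
    [[0,0,-9.5],0,1],
    [[0,0,-9.5],0,1],
  ],
)

```text
clock: 9.33
tool_pos: [0.5945, 0.0638, 0.0347]
orientation: [-180.0, -0.0, -3.4]
force: [-2.0, -0.4, 4.7]
opening: 0.0335
gripper_force: 30.0
```

>>> apply_moves(
  commands=[
    [[0,0,2],0,1],
    [[0,0,5.5],0,1],
    [[0,0,9],0,1],
    [[-0.7,-3,11],0,1],
    [[-1.6,-7,11],0,1],
    [[-2.5,-11,11],0,1],
    [[-3.4,-15,11],0,1],
    [[-4.4,-19,11],0,1],
    [[-5.4,-23,11],0,1],
    [[-6.3,-27,11],0,1],
    [[-7.3,-31,11],0,1],
    [[-8.3,-35,11],0,1],
    [[-9.2,-39,11],0,1],
    [[-9.9,-41.6,10],0,1],
    [[-9.9,-41.9,7],0,1],
    [[-9.9,-41.9,5],0,1],
    [[-9.9,-41.9,4],0,1],
    [[-9.9,-41.9,3],0,1],
    [[-9.9,-41.9,3],0,1],
  ],
)

```text
clock: 10.92
tool_pos: [0.4946, -0.3546, 0.0623]
orientation: [-179.9, 0.2, -3.4]
force: [-1.3, -0.3, -0.7]
opening: 0.033
gripper_force: 30.0
```

>>> apply_moves(
  commands=[
    [[0,0,-1],0,1],
    [[0,0,-1.7],0,1],
    [[0,0,-2.1],0,1],
    [[0,0,-2.4],0,1],
    [[0,0,-2.5],0,1],
    [[0,0,-2.5],0,1],
  ],
)

```text
clock: 11.42
tool_pos: [0.4954, -0.3552, 0.0391]
orientation: [180.0, -0.0, -3.4]
force: [-0.2, 0.2, -1.0]
opening: 0.0331
gripper_force: 30.0
```

>>> apply_moves(
  commands=[
    [[0,0,0],0,0.3],
    [[0,0,0],0,0.3],
    [[0,0,0],0,0.3],
    [[0,0,0],0,0.3],
    [[0,0,2],0,0.3],
    [[0,0,5.5],0,0.3],
    [[0,2,8.5],0,0.3],
    [[-0.5,6,9],-0.1,0.3],
    [[-1,10,9],-0.2,0.3],
    [[-1.4,14,9],-0.3,0.3],
    [[-1.8,18,9],-0.4,0.3],
    [[-2.2,22,9],-0.464,0.3],
    [[-2.5,26,9],-0.464,0.3],
    [[-2.8,30,9],-0.464,0.3],
    [[-3.2,34,9],-0.464,0.3],
    [[-3.6,38,9],-0.464,0.3],
    [[-4,42,9],-0.464,0.3],
    [[-4.3,46,9],-0.464,0.3],
    [[-4.3,47,9],-0.464,0.3],
    [[-4.3,47,9],-0.464,0.3],
  ],
)

```text
clock: 13.08
tool_pos: [0.4526, 0.1176, 0.1296]
orientation: [-179.9, -0.0, -29.8]
force: [-0.1, 0.3, 0.1]
opening: 0.0613
gripper_force: 0.0
```

```bash
python3 - <<'E'
from m import *
o=ctrl.get_obs(); print(o["tool_pos"],o["orientation"])
s=ctrl.snapshot("side"); x,y=proj(s,[[.452,.115,.05]])[0].astype(int)
a=cv2.resize(s["img"][y-50:y+50,x-50:x+50],None,fx=5,fy=5,interpolation=2)
c,sn=np.cos(np.radians(-30)),np.sin(np.radians(-30))
Q=[[.452+c*i-sn*j,.115+sn*i+c*j,.052] for i,j in((.019,.019),(.019,-.019),(-.019,-.019),(-.019,.019))]
q=((proj(s,Q)-[x-50,y-50]+.5)*5).astype(int); a=np.ascontiguousarray(a); cv2.polylines(a,[q],True,(255,0,0),1)
x,y=proj(s,[[.553,-.358,.03]])[0].astype(int)
b=cv2.resize(s["img"][y-50:y+50,x-20:x+40],None,fx=5,fy=5,interpolation=2)
cv2.imwrite("pics/side4c.png",np.hstack([a,b])[:,:,::-1])
E
```

```text
[0.45257403 0.11763575 0.12959527] [-1.79923817e+02 -4.01089811e-02 -2.97763230e+01]
```

View pics/side4c.png

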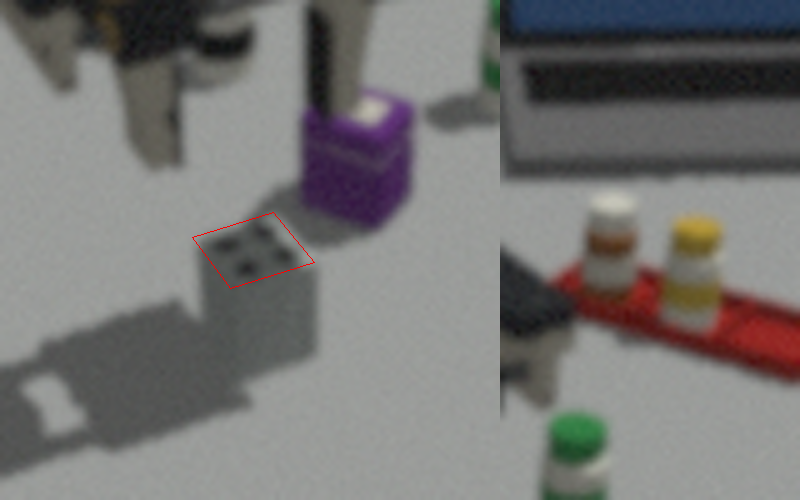

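>>> apply_moves(
  commands=[
    [[0,0,-4],0,0.3],
    [[0,0,-7.5],0,0.3],
    [[0,0,-9.4],0,0.3],
    [[0,0,-9.5],0,0.3],
    [[0,0,-9.5],0,0.3],
    [[0,0,-9.5],0,0.3],
    [[0,0,-9.5],0,1],
    [[0,0,-9.5],0,1],
    [[0,0,-9.5],0,1],
    [[0,0,-9.5],0,1],
    [[0,0,-9.5],0,1],
    [[0,0,-9.5],0,1],
    [[0,0,-9.5],0,1],
  ],
)

```text
clock: 14.22
tool_pos: [0.4524, 0.1147, 0.0348]
orientation: [-180.0, -0.0, -30.0]
force: [-2.0, -1.1, 8.3]
opening: 0.0382
gripper_force: 29.8
```

>>> apply_moves(
  commands=[
    [[0,0,2],0,1],
    [[0,0,5.5],0,1],
    [[0,0,9],0,1],
    [[0,-3,11],0.1,1],
    [[0,-7,11],0.2,1],
    [[0,-11,11],0.3,1],
    [[0,-15,11],0.4,1],
    [[-0.2,-19,11],0.464,1],
    [[-0.4,-23,11],0.464,1],
    [[-0.6,-27,11],0.464,1],
    [[-0.8,-31,11],0.464,1],
    [[-1,-35,11],0.464,1],
    [[-1.2,-39,11],0.464,1],
    [[-1.4,-43,11],0.464,1],
    [[-1.5,-46,10],0.464,1],
    [[-1.5,-46.6,7],0.464,1],
    [[-1.5,-46.6,5],0.464,1],
    [[-1.5,-46.6,4],0.464,1],
    [[-1.5,-46.6,3],0.464,1],
    [[-1.5,-46.6,3],0.464,1],
  ],
)

```text
clock: 15.88
tool_pos: [0.4365, -0.3505, 0.0625]
orientation: [-179.9, 0.2, -3.4]
force: [-0.8, 0.3, -3.2]
opening: 0.0378
gripper_force: 29.8
```

>>> apply_moves(
  commands=[
    [[0,0,-1],0,1],
    [[0,0,-1.7],0,1],
    [[0,0,-2.1],0,1],
    [[0,0,-2.4],0,1],
    [[0,0,-2.5],0,1],
    [[0,0,-2.5],0,1],
  ],
)

```text
clock: 16.38
tool_pos: [0.4374, -0.3512, 0.0392]
orientation: [180.0, -0.0, -3.4]
force: [0.0, 0.1, -2.4]
opening: 0.0382
gripper_force: 29.8
```

>>> apply_moves(
  commands=[
    [[0,0,0],0,0.3],
    [[0,0,0],0,0.3],
    [[0,0,0],0,0.3],
    [[0,0,0],0,0.3],
    [[0,0,2],0,0.3],
    [[0,0,5.5],0,0.3],
    [[0,2,8.5],0,0.3],
    [[0.3,6,9],0,0.3],
    [[0.5,10,9],0,0.3],
    [[0.7,14,9],0,0.3],
    [[1,18,9],0,0.3],
    [[1.3,22,9],0,0.3],
    [[1.3,23.9,9],0,0.3],
    [[1.3,23.9,9],0,0.3],
    [[1.3,23.9,9],0,0.3],
    [[1.3,23.9,9],0,0.3],
  ],
)

```text
clock: 17.72
tool_pos: [0.4504, -0.1124, 0.1293]
orientation: [-180.0, -0.0, -3.4]
force: [-0.4, -0.6, 0.2]
opening: 0.0616
gripper_force: 0.0
```

```bash
python3 - <<'E'
from m import *
o=ctrl.get_obs(); print(o["tool_pos"],o["orientation"])
s=ctrl.snapshot("side"); x,y=proj(s,[[.45,-.112,.05]])[0].astype(int)
a=np.ascontiguousarray(cv2.resize(s["img"][y-50:y+50,x-40:x+40],None,fx=5,fy=5,interpolation=2))
for p in proj(s,[[.45,-.112,.062],[.45,-.112,0]]): cv2.circle(a,tuple(((p-[x-40,y-50]+.5)*5).astype(int)),3,(255,0,0),-1)
x,y=proj(s,[[.495,-.355,.03]])[0].astype(int)
b=cv2.resize(s["img"][y-50:y+50,x-40:x+40],None,fx=5,fy=5,interpolation=2)
cv2.imwrite("pics/side5c.png",np.hstack([a,b])[:,:,::-1])
E
```

```text
[ 0.45039837 -0.11239037  0.12933591] [-1.79998753e+02 -2.21936103e-02 -3.39043672e+00]
```

View pics/side5c.png

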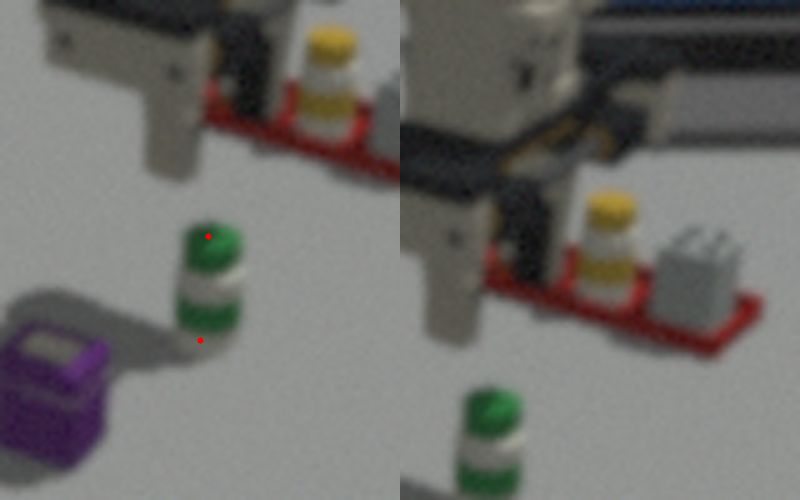

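>>> apply_moves(
  commands=[
    [[0,0,-4],0,0.3],
    [[0,0,-7.5],0,0.3],
    [[0,0,-9.4],0,0.3],
    [[0,0,-9.5],0,0.3],
    [[0,0,-9.5],0,0.3],
    [[0,0,-9.5],0,0.3],
    [[0,0,-9.5],0,1],
    [[0,0,-9.5],0,1],
    [[0,0,-9.5],0,1],
    [[0,0,-9.5],0,1],
    [[0,0,-9.5],0,1],
    [[0,0,-9.5],0,1],
    [[0,0,-9.5],0,1],
  ],
)

```text
clock: 18.85
tool_pos: [0.4506, -0.1123, 0.0347]
orientation: [180.0, -0.0, -3.4]
force: [-1.0, -0.4, 7.1]
opening: 0.0331
gripper_force: 30.0
```

>>> apply_moves(
  commands=[
    [[0,0,2],0.028,1],
    [[0,0,5.5],0.028,1],
    [[0,0,9],0.028,1],
    [[0,3,11],0.028,1],
    [[0,7,11],0.028,1],
    [[0,11,11],0.028,1],
    [[0,15,11],0.028,1],
    [[0,19,11],0.028,1],
    [[-0.1,23,11],0.028,1],
    [[-0.2,27,11],0.028,1],
    [[-0.3,31,11],0.028,1],
    [[-0.4,35,11],0.028,1],
    [[-0.5,39,11],0.028,1],
    [[-0.6,43,11],0.028,1],
    [[-0.7,45.2,10],0.028,1],
    [[-0.7,45.4,7],0.028,1],
    [[-0.7,45.4,5],0.028,1],
    [[-0.7,45.4,4],0.028,1],
    [[-0.7,45.4,3],0.028,1],
    [[-0.7,45.4,3],0.028,1],
  ],
)

```text
clock: 20.52
tool_pos: [0.4427, 0.3407, 0.0625]
orientation: [179.9, 0.1, -1.8]
force: [-0.4, -0.5, 0.0]
opening: 0.0332
gripper_force: 30.0
```

```bash
python3 - <<'E'
from m import *
o=ctrl.get_obs(); print(o["tool_pos"],o["orientation"],o["opening"])
s=ctrl.snapshot("side"); x,y=proj(s,[[.48,.34,.03]])[0].astype(int)
a=np.ascontiguousarray(cv2.resize(s["img"][y-60:y+60,x-80:x+80],None,fx=5,fy=5,interpolation=2))
for p in proj(s,[[.443,.342,.004],[.501,.340,.004],[.559,.338,.004]]): cv2.circle(a,tuple(((p-[x-80,y-60]+.5)*5).astype(int)),3,(255,0,0),-1)
cv2.imwrite("pics/side6c.png",a[:,:,::-1])
E
```

```text
[0.44273133 0.34072376 0.06251386] [ 1.79864628e+02  9.36733739e-02 -1.84975842e+00] 0.03320789318824549
```

View pics/side6c.png

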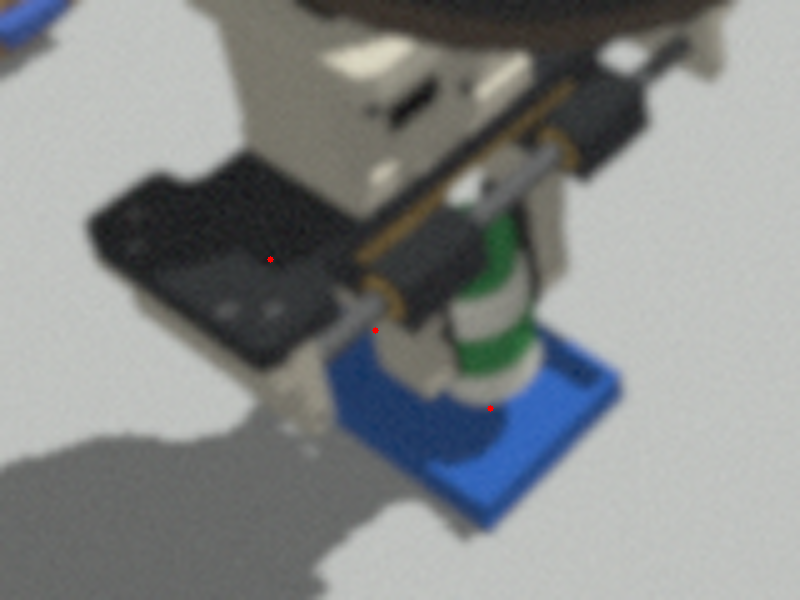

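>>> apply_moves(
  commands=[
    [[0,0,-1],0,1],
    [[0,0,-1.7],0,1],
    [[0,0,-2.1],0,1],
    [[0,0,-2.4],0,1],
    [[0,0,-2.5],0,1],
    [[0,0,-2.5],0,1],
  ],
)

```text
clock: 21.07
tool_pos: [0.4433, 0.3416, 0.0391]
orientation: [180.0, 0.0, -1.8]
force: [-0.5, 0.4, -1.3]
opening: 0.033
gripper_force: 30.0
```

>>> apply_moves(
  commands=[
    [[0,0,0],0,0.3],
    [[0,0,0],0,0.3],
    [[0,0,0],0,0.3],
    [[0,0,0],0,0.3],
    [[0,0,2],0,0.3],
    [[0,0,5.5],0,0.3],
    [[0,-2,8.5],0,0.3],
    [[0.3,-6,9],0.035,0.3],
    [[0.6,-10,9],0.035,0.3],
    [[1,-14,9],0.035,0.3],
    [[1.4,-18,9],0.035,0.3],
    [[1.8,-22,9],0.035,0.3],
    [[2.2,-26,9],0.035,0.3],
    [[2.6,-30,9],0.035,0.3],
    [[2.6,-33.8,9],0.035,0.3],
    [[2.6,-33.8,9],0.035,0.3],
    [[2.6,-33.8,9],0.035,0.3],
    [[2.6,-33.8,9],0.035,0.3],
  ],
)

```text
clock: 22.57
tool_pos: [0.4695, 0.0036, 0.1294]
orientation: [-180.0, -0.0, 0.1]
force: [0.4, -0.6, 0.4]
opening: 0.0615
gripper_force: 0.0
```

```bash
python3 - <<'E'
from m import *
o=ctrl.get_obs(); print(o["tool_pos"],o["orientation"],o["opening"])
s=ctrl.snapshot("side"); x,y=proj(s,[[.47,.003,.04]])[0].astype(int)
a=np.ascontiguousarray(cv2.resize(s["img"][y-50:y+50,x-40:x+40],None,fx=5,fy=5,interpolation=2))
P=[[.4695+i,.0035+j,.054] for i,j in((.022,.018),(.022,-.018),(-.022,-.018),(-.022,.018))]
cv2.polylines(a,[((proj(s,P)-[x-40,y-50]+.5)*5).astype(int)],True,(255,0,0),1)
x,y=proj(s,[[.48,.34,.03]])[0].astype(int)
b=cv2.resize(s["img"][y-50:y+50,x-40:x+40],None,fx=5,fy=5,interpolation=2)
cv2.imwrite("pics/side7c.png",np.hstack([a,b])[:,:,::-1])
E
```

```text
[0.46949976 0.0035566  0.12938041] [-1.79984663e+02 -3.60991112e-02  1.15212837e-01] 0.06153173892779767
```

View pics/side7c.png

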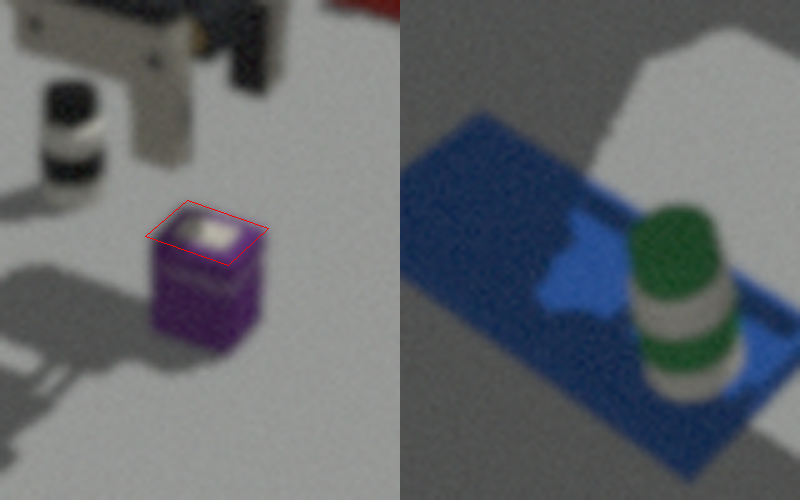

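>>> apply_moves(
  commands=[
    [[0,0,-4],0,0.3],
    [[0,0,-7.5],0,0.3],
    [[0,0,-9.4],0,0.3],
    [[0,0,-9.5],0,0.3],
    [[0,0,-9.5],0,0.3],
    [[0,0,-9.5],0,0.3],
    [[0,0,-9.5],0,1],
    [[0,0,-9.5],0,1],
    [[0,0,-9.5],0,1],
    [[0,0,-9.5],0,1],
    [[0,0,-9.5],0,1],
    [[0,0,-9.5],0,1],
    [[0,0,-9.5],0,1],
  ],
)

```text
clock: 23.7
tool_pos: [0.4697, 0.0038, 0.0348]
orientation: [-180.0, -0.1, 0.2]
force: [-1.9, 0.9, 6.8]
opening: 0.0365
gripper_force: 29.3
```

>>> apply_moves(
  commands=[
    [[0,0,2],0,1],
    [[0,0,5.5],0,1],
    [[0,0,9],0,1],
    [[0.8,3,10],-0.035,1],
    [[1.8,7,10],-0.035,1],
    [[2.9,11,10],-0.035,1],
    [[4,15,10],-0.035,1],
    [[5,18.8,10],-0.035,1],
    [[6,22.6,10],-0.035,1],
    [[7,26.4,10],-0.035,1],
    [[8,30,10],-0.035,1],
    [[8.7,33,9],-0.035,1],
    [[8.9,33.5,7],-0.035,1],
    [[8.9,33.5,5],-0.035,1],
    [[8.9,33.5,4],-0.035,1],
    [[8.9,33.5,3],-0.035,1],
    [[8.9,33.5,3],-0.035,1],
    [[8.9,33.5,3],-0.035,1],
  ],
)

```text
clock: 25.2
tool_pos: [0.5584, 0.3382, 0.0643]
orientation: [180.0, 0.0, -1.8]
force: [-0.5, 0.3, -0.4]
opening: 0.0365
gripper_force: 29.3
```

```bash
python3 - <<'E'
from m import *
o=ctrl.get_obs(); print(o["tool_pos"],o["orientation"],o["opening"])
s=ctrl.snapshot("side"); x,y=proj(s,[[.54,.34,.03]])[0].astype(int)
a=np.ascontiguousarray(cv2.resize(s["img"][y-60:y+60,x-80:x+80],None,fx=5,fy=5,interpolation=2))
t=o["tool_pos"]; 
for z in(.0285-.0,):
    P=[[t[0]+i,t[1]+j,z] for i,j in((.022,.018),(.022,-.018),(-.022,-.018),(-.022,.018))]
    cv2.polylines(a,[((proj(s,P)-[x-80,y-60]+.5)*5).astype(int)],True,(255,0,0),1)
cv2.imwrite("pics/side8c.png",a[:,:,::-1])
E
```

```text
[0.55843903 0.33823775 0.06429883] [ 1.79971724e+02  5.72315126e-03 -1.84032798e+00] 0.036462446262430316
```

View pics/side8c.png

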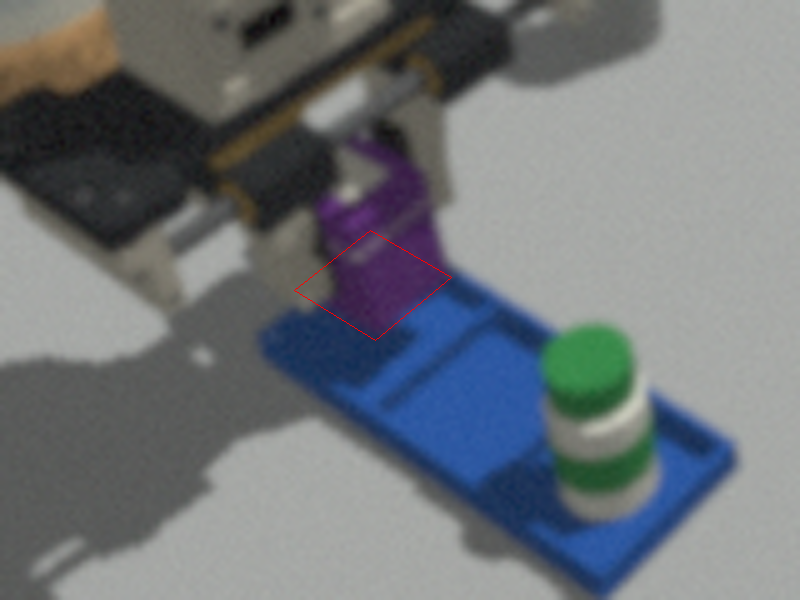

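>>> apply_moves(
  commands=[
    [[0,0,-0.8],0,1],
    [[0,0,-1.4],0,1],
    [[0,0,-1.8],0,1],
    [[0,0,-2.1],0,1],
    [[0,0,-2.1],0,1],
    [[0,0,-2.1],0,1],
  ],
)

```text
clock: 25.75
tool_pos: [0.5583, 0.3386, 0.0429]
orientation: [180.0, 0.0, -1.8]
force: [-0.4, 0.3, -1.3]
opening: 0.0369
gripper_force: 29.3
```

```bash
python3 - <<'E'
from m import *
s=ctrl.snapshot("side"); x,y=proj(s,[[.54,.34,.03]])[0].astype(int)
cv2.imwrite("pics/side9c.png",cv2.resize(s["img"][y-40:y+40,x-60:x+40],None,fx=7,fy=7,interpolation=2)[:,:,::-1])
E
```

View pics/side9c.png

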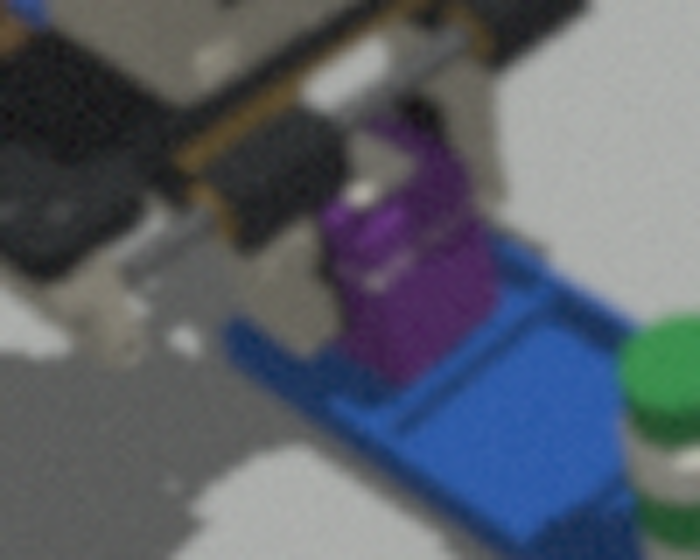

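Box is inside the far compartment with no contact force, its lower edge clear of the cross wall; lower the last 3.5 mm, release and withdraw.

>>> apply_moves(
  commands=[
    [[0,0,-0.2],0,1],
    [[0,0,-0.35],0,1],
    [[0,0,-0.4],0,1],
    [[0,0,-0.4],0,1],
  ],
)

```text
clock: 26.13
tool_pos: [0.5582, 0.3387, 0.039]
orientation: [180.0, 0.0, -1.8]
force: [-0.3, -0.7, -0.5]
opening: 0.0367
gripper_force: 29.3
```

>>> apply_moves(
  commands=[
    [[0,0,0],0,0.3],
    [[0,0,0],0,0.3],
    [[0,0,0],0,0.3],
    [[0,0,0],0,0.3],
    [[0,0,2],0,0.3],
    [[0,0,5],0,0.3],
    [[0,0,9],0,0.3],
    [[0,3,13],0,0.3],
    [[-1,7,16],0,0.3],
    [[-2,10,18],0,0.3],
    [[-3,14,20],0,0.3],
    [[-4,18,20],0,0.3],
    [[-5,20,20],0,0.3],
    [[-5,20,20],0,0.3],
    [[-5,20,20],0,0.3],
    [[-5,20,20],0,0.3],
  ],
)

```text
clock: 27.47
tool_pos: [0.5079, 0.5387, 0.2386]
orientation: [180.0, 0.0, -1.8]
force: [0.3, 0.5, -0.9]
opening: 0.0613
gripper_force: 0.0
```

```bash
python3 - <<'E'
from m import *
s=ctrl.snapshot("side"); x,y=proj(s,[[.51,.34,.03]])[0].astype(int)
b=cv2.resize(s["img"][y-50:y+50,x-60:x+60],None,fx=4,fy=4,interpolation=2)
t=ctrl.snapshot("top"); c=cv2.resize(t["img"][120:270,130:530],(800,200*3//2),interpolation=2)
out=np.zeros((600,800,3),np.uint8); out[:300]=c
out[300:,:400]=cv2.resize(b,(360,300)).repeat(1,0)[:,:400] if False else cv2.resize(b,(400,300))
x,y=proj(s,[[.495,-.355,.03]])[0].astype(int); out[300:,400:]=cv2.resize(s["img"][y-30:y+30,x-40:x+40],(400,300))
cv2.imwrite("pics/fin.png",out[:,:,::-1])
E
```

```text
(no output)
```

View pics/fin.png

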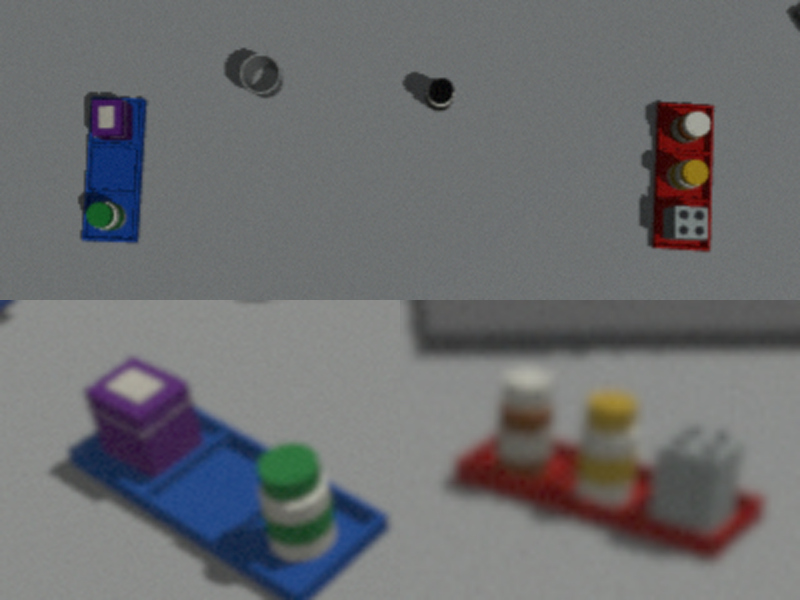

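Everything stands upright and flat in its own compartment. The beaker (262,75) and black-capped bottle (440,92) are at the same pixels as before.

```bash
python3 -c "
from plant import ctrl
print(ctrl.close_job())"
```

```text
the job is handed in; nothing more can be done
None
```

The red kit was made up first and then the blue; the last pictures show all five things upright in compartments of their own and the black-capped bottle and steel beaker where they stood, and I handed the job in at about 27 s, though the hand-in returned no verdict.

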